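# Close the document case: fold its flap over and tuck the tongue under the strap

### The arm

A 6-joint arm with a two-finger parallel gripper is mounted at the origin on the work surface. World frame = base frame: x ahead of the robot, y to its left, z up, the work surface at z = 0. Lengths are in m, angles in rad, forces in N, time in s.
With the tool pointing down it reaches from about 0.3 to 0.775 m from the base axis. Payload 14.6 kg.
Tool frame: the origin (TCP) lies where the fingers leave the gripper's body, on its centre line; the fingertips stand 73 mm ahead of it and the grasp point (between the pads) lies 54 mm ahead of it; x points along the fingers, z is the direction in which the jaws open and shut, and the axes are right-handed (so a half turn about x gives the same grasp; the last joint's range is limited). The gripper opens to 85 mm and grips with 20 to 120 N. Pads are 22 mm wide; open, the fingers measure 114 mm over their backs; the gripper's body (76 mm by 85 mm) begins 54 mm behind the grasp point. The pads swing forward as they close: fully open they stand 13 mm farther back than shut.
Start: joints at [-1.228, 0.3, 1.521, -0, 1.321, -0.067], TCP at [0.219, -0.504, 0.304] pointing down, gripper open.
Joint ranges: [-3.03, 3.03], [-0.79, 2.21], [0.23, 2.52], [-1.04, 4.18], [0, 3.07], [-2.55, 2.55]. Speed limits (rad/s): [2.22, 2.22, 2.57, 3.14, 3.14, 3.14].

### API

Orientations are given as a unit quaternion [w, x, y, z].
In Python, from cell import monitor, imaging, ticket gives the robot as it stands. The module is installed in compiled form; this text tells all that it offers.
- The arm moves only by the shell command python3 -m crank 'ROWS'. ROWS is JSON, a list of rows, each a list of 5 numbers: the gripper command: -1 is fully open, 1 is shut, values between are in proportion, then the shift along the tool's x, y, z in m, then the turn about the tool's x in degrees. In form: [[gripper, x, y, z, yaw], ...]. A call has 1 to 20 rows; each row is the pose to reach, as a shift and turn from the pose commanded when the call began, along the tool's axes at that moment; what a row does not reach only later rows make up. A row lasts 1/8 s, in which the tool goes at most 62.5 mm and 10.7 degrees, less where a joint would pass 70% of its speed; a pose out of reach is approached as far as the arm can. A call with a gripper value outside its range is refused whole. The fingers move at their own pace and stop on an object; the grip force is fixed at half the most. Time passes only in rows, so rows that repeat a pose let the fingers close. It gives the time, the measured TCP pose, the force and the opening at its end, in the units of the state.
- monitor.get_obs(): the state, without advancing time (a new reading comes with each control period).
- imaging.snapshot(name): name is "scene" or "top" or "wrist"; returns (picture, depth): 480x640x3 uint8, red, green, blue; 480x640 float32, m along the optical axis (not along the pixel's ray), 0 where there is no reading.
- imaging.calibration(name): a dict with "fx", "fy", "cx", "cy" (pixels), "rvec" (rotation vector, rad) and "tvec" (3), from world to camera coordinates, as OpenCV has them. Camera axes: x right, y down, z forward; pixel columns grow to the right and rows downward; lengths in m; the calibration is good to about 2 mm. A picture is of the moment at which its call begins: read the wrist's pose just before it. calibration takes no time and is no camera call; for the wrist camera it gives the pose at the moment of the call.
- ticket.job_done(): hands the job in, once; it reports no verdict.
The state is a dict: "t": time; "q": joint angles; "qvel": joint speeds; "tau": joint torques, N m; "ee_pos": TCP position; "tcp_rot": TCP orientation; "wrist_force": force on the tool from outside, world axes, zero at the start; "torque": the same for the moment, N m; "opening": finger opening in m.
Only numpy, scipy, OpenCV 4.12 (cv2) and the standard library are available. Lean on these libraries where they do the work, as an engineer would, in place of code of your own. Each camera call takes 0.05 s, during which the arm holds its last target.

### The job

Close the grey document case where it lies, with a fingertip or the outside of the fingers: push its raised flap over towards the strap, then press the crease down until the flap lies flat and the edge of its tongue is tucked under the strap. Do not pinch the flap, pick the case up or shove it about, and leave everything else on the desk where it is.

Things in the scene. Friction and masses are not known exactly. Their poses are not given: they have to be found in the camera images.
- case: Grey plastic document case full of A5 paper, loose on the desk, 0.9 kg: 165 mm (x) by 225 mm (y), top panel 26 mm above the desk. Origin: centre of its underside. x runs from the flap hinge (at x = -80 mm, the side nearer the robot) square across to the strap; y along the hinge; z up. The open mouth, with the paper 7 mm down, reaches from the hinge to 36 mm beyond it; the rest of the top is flat.
- flap_hinge (a point): Middle of the flap's hinge line on the case: x = -80 mm, 27.5 mm above the desk. Same axes as the case.
- strap_edge (a point): Middle of the strap's edge that faces the hinge, on its underside: 100 mm from the hinge, 33 mm above the desk; axes as the case. The strap is moulded across the top panel: 18 mm wide (x), 130 mm long (y), 3 mm thick, with a 7 mm high gap under it, open towards the hinge and 102 mm wide between its two feet.
- flap (a joint): Angle of the flap at its hinge, rad: 0 = folded over, flat on the case; pi/2 = straight up; more = leaning back towards the robot (stop at 2.2). A plain 3 mm plate, 60 mm from hinge to crease, 205 mm wide (y) at the hinge, 155 mm at the crease, corners rounded. The stiff hinge (0.04 N m) stays wherever it is left.
- crease (a point): Middle of the crease between flap and tongue: the flap's outer edge, 60 mm from the hinge; x points along the flap away from the hinge, y along the crease.
- tongue (a joint): Bend at the crease, rad: 0 = tongue in line with the flap, pi/2 = bent square towards the case. It stays as bent (0.015 N m). With its starting bend, folding the flap over sets the tongue's edge on the top panel 7 to 15 mm short of the strap, the crease a ridge 30 to 40 mm high; pressing the ridge down slides the edge under the strap.
- tongue_edge (a point): Middle of the tongue's free edge, at half its thickness; x points along the tongue away from the crease. The tongue is a 3 mm plate, 55 mm from crease to edge, 88 mm wide, rounded at the end.
- eraser: White block eraser in a card sleeve, 50 x 22 x 12 mm, loose beside the case; origin at the centre of its underside. Not to be disturbed.
- pencil: Pencil 165 mm long, 7 mm thick, loose beyond the strap end of the case; origin under its middle. Not to be disturbed.
- protractor: Black half-round protractor, 60 mm radius, 3 mm thick, loose beside the case; origin at the middle of its straight side. Not to be disturbed.
- bowl: Empty green ceramic bowl, 150 mm across, 60 mm high, origin at the centre of its underside. Not to be disturbed.
- pencil_case: Translucent pencil case with a clip-on lid, 79 x 209 x 34 mm, on the near side of the bowl, left of the robot; origin at the centre of its underside. Not to be disturbed.
- notebook_low: Lower of two spiral notebooks stacked crosswise, 148 x 210 x 12 mm, origin at the centre of its underside. Not to be disturbed.
- notebook_top: Upper of the two spiral notebooks, same size, lying across the lower one. Not to be disturbed.

How it is judged:
By the outcome, as a careful person would: the job done as asked, in the order asked, and still so for the second after the job is handed in, with the robot touching nothing.
It also fails if it takes over 35 s, if anything falls off the work surface, if the arm or the gripper's body presses on something with over 40 N, if the wrist force passes 120 N, or if a joint passes its speed limit or range.

## Working session

There is one attempt and no reset: what is moved stays moved. The work goes in short steps, Python scripts to look and compute and a shell command to move; the robot and the scene stay as the last step left them, time stands still between calls to the robot, and variables do not carry over. Pictures are saved under pics/ and viewed, and the job is handed in when it is done.

```bash
mkdir -p pics; cat > h.py <<'E'
import numpy as np, cv2
from cell import monitor, imaging, ticket
def cam(n):
    c=imaging.calibration(n);K=np.array([[c['fx'],0,c['cx']],[0,c['fy'],c['cy']],[0,0,1.]])
    R=cv2.Rodrigues(np.array(c['rvec'],float))[0];return K,R,np.array(c['tvec'],float).ravel()
def ray(cm,u,v):
    K,R,t=cm;d=R.T@(np.linalg.inv(K)@np.array([u,v,1.]));return -R.T@t,d
def onplane(cm,u,v,z):
    o,d=ray(cm,u,v);return o+d*(z-o[2])/d[2]
def cloud(cm,dep):
    K,R,t=cm;v,u=np.mgrid[:480,:640];p=np.stack([(u-K[0,2])/K[0,0]*dep,(v-K[1,2])/K[1,1]*dep,dep],-1)
    return (p-t)@R
def proj(cm,P):
    K,R,t=cm;p=K@(R@np.asarray(P,float)+t);return p[:2]/p[2]
E
python3 - <<'E'
from h import *
o=monitor.get_obs();print({k:np.round(v,3) for k,v in o.items()})
for n in ['scene','top']:
    cm=cam(n);p,d=imaging.snapshot(n)
    cv2.imwrite(f'pics/{n}0.png',p[...,::-1]);np.savez(f'{n}0.npz',p=p,d=d)
    print(n,-cm[1].T@cm[2])
E
```

```text
{'t': np.float64(0.0), 'q': array([-1.228,  0.3  ,  1.522, -0.   ,  1.321, -0.067]), 'qvel': array([ 0.   , -0.001, -0.001,  0.   ,  0.   ,  0.001]), 'tau': array([-3.000e-03, -5.435e+01, -3.618e+01, -0.000e+00,  4.000e-03,
       -0.000e+00]), 'ee_pos': array([ 0.219, -0.504,  0.303]), 'tcp_rot': array([ 0.591,  0.388,  0.592, -0.388]), 'wrist_force': array([-0.341, -0.088, -0.54 ]), 'torque': array([-0.025, -0.003, -0.015]), 'opening': np.float64(0.085)}
scene [1.84449502 0.12148421 1.02467825]
top [ 0.44591046 -0.02584833  1.373363  ]
```

View pics/scene0.png

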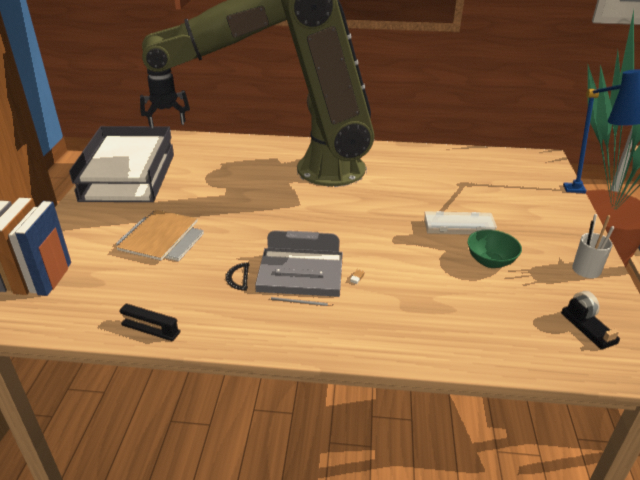

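View pics/top0.png

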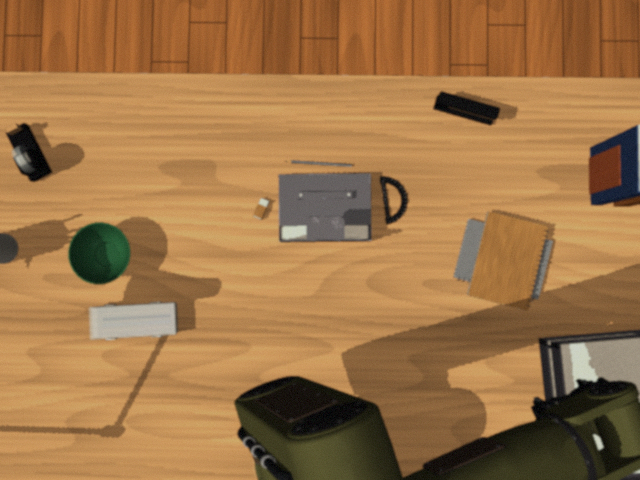

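The scene shows the case at about (300,268) with its flap raised. In the top view it spans columns 279-372 and rows 172-241, with the strap near (328,194), the eraser at (263,207), the protractor at (393,200) and the pencil at (322,163). Next I'll enlarge these and measure with depth.

```bash
python3 - <<'E'
from h import *
for n,(u0,v0,u1,v1) in {'scene':(220,210,380,320),'top':(240,140,420,260)}.items():
    z=np.load(n+'0.npz');cv2.imwrite(f'pics/{n}0z.png',cv2.resize(z['p'][v0:v1,u0:u1,::-1],None,fx=4.4,fy=4.4,interpolation=cv2.INTER_CUBIC))
    cm=cam(n);C=cloud(cm,z['d'].astype(float))
    if n=='top':
        print('table z',np.median(C[300:330,200:300,2]))
        for u in (285,300,328,350,365):
            print(u,[tuple((C[v,u]*1000).astype(int)) for v in range(158,250,4)])
        print('row194',[tuple((C[194,u]*1000).astype(int)) for u in range(255,412,6)])
    else:
        for u in (285,300,315): print(u,[tuple((C[v,u]*1000).astype(int)) for v in range(228,306,4)])
cm=cam('top')
# corners at z=26mm
for uv in [(279,173),(372,173),(279,241),(372,241)]: print(uv,onplane(cm,*uv,0.026))
E
```

```text
285 [(np.int64(391), np.int64(-111), np.int64(-1)), (np.int64(535), np.int64(-88), np.int64(86)), (np.int64(532), np.int64(-89), np.int64(70)), (np.int64(526), np.int64(-90), np.int64(51)), (np.int64(531), np.int64(-89), np.int64(41)), (np.int64(532), np.int64(-90), np.int64(27)), (np.int64(540), np.int64(-89), np.int64(19)), (np.int64(559), np.int64(-86), np.int64(20)), (np.int64(586), np.int64(-82), np.int64(27)), (np.int64(599), np.int64(-80), np.int64(22)), (np.int64(621), np.int64(-77), np.int64(26)), (np.int64(650), np.int64(-72), np.int64(37)), (np.int64(655), np.int64(-72), np.int64(27)), (np.int64(670), np.int64(-70), np.int64(25)), (np.int64(683), np.int64(-68), np.int64(22)), (np.int64(697), np.int64(-66), np.int64(20)), (np.int64(695), np.int64(-67), np.int64(4)), (np.int64(703), np.int64(-66), np.int64(-1)), (np.int64(725), np.int64(-62), np.int64(4)), (np.int64(737), np.int64(-61), np.int64(1))]
300 [(np.int64(390), np.int64(-64), np.int64(1)), (np.int64(539), np.int64(-45), np.int64(92)), (np.int64(567), np.int64(-42), np.int64(99)), (np.int64(532), np.int64(-46), np.i
[... 7693 characters left out ...]
np.int64(641), np.int64(-101), np.int64(37)), (np.int64(642), np.int64(-116), np.int64(29)), (np.int64(643), np.int64(-131), np.int64(23)), (np.int64(643), np.int64(-145), np.int64(24)), (np.int64(647), np.int64(-162), np.int64(0)), (np.int64(647), np.int64(-177), np.int64(1)), (np.int64(647), np.int64(-192), np.int64(2)), (np.int64(648), np.int64(-208), np.int64(-4)), (np.int64(647), np.int64(-221), np.int64(5)), (np.int64(648), np.int64(-236), np.int64(2)), (np.int64(649), np.int64(-252), np.int64(-2))]
(279, 173) [0.69211643 0.07410333 0.026     ]
(372, 173) [ 0.6950893  -0.15254582  0.026     ]
(279, 241) [0.52588719 0.07103375 0.026     ]
(372, 241) [ 0.52920646 -0.15420169  0.026     ]
```

View pics/scene0z.png

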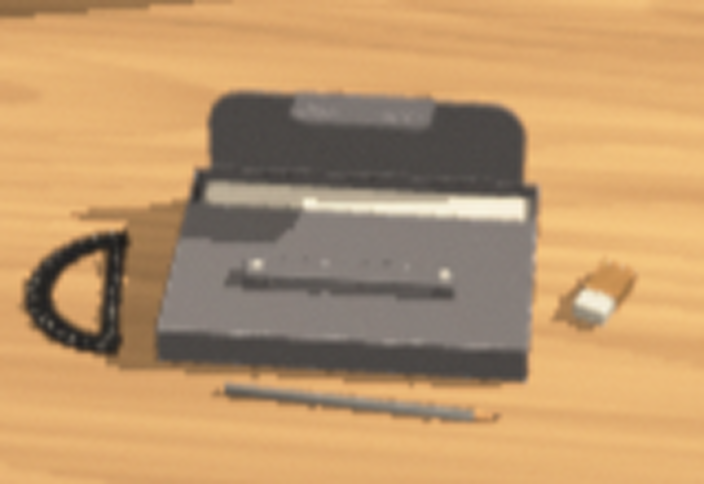

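View pics/top0z.png

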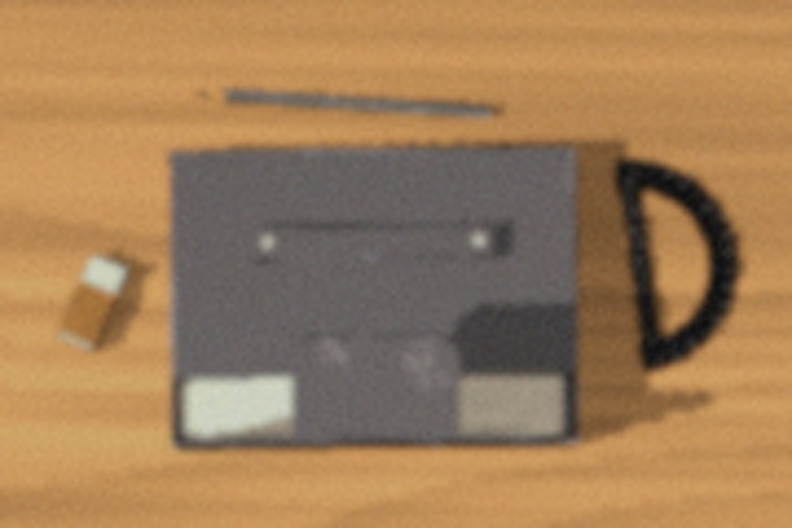

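```bash
cat >> h.py <<'E'
from scipy.spatial.transform import Rotation as Ro
def tool():
    o=monitor.get_obs();q=o['tcp_rot'];return np.array(o['ee_pos']),Ro.from_quat([q[1],q[2],q[3],q[0]]).as_matrix(),o
E
python3 - <<'E'
from h import *
p,R,o=tool();print(R.round(3))
for i in(1,2):
    print('yaw of tool axis',i,np.degrees(np.arctan2(R[1,i],R[0,i])))
z=np.load('top0.npz');C=cloud(cam('top'),z['d'].astype(float));P=z['p'].astype(int)
reg=np.zeros((480,640),bool);reg[165:248,272:380]=1
case=reg&(C[...,2]>.012)
u=case.nonzero()
q=C[case]
# top-panel: minAreaRect on xy
m=case.astype(np.uint8);m=cv2.morphologyEx(m,cv2.MORPH_OPEN,np.ones((3,3)))
pp=C[m>0][:,:2].astype(np.float32)*1000
r=cv2.minAreaRect(pp);print(r)
t=reg&(C[...,2]>.082);print('tongue',C[t].min(0),C[t].max(0),np.percentile(C[t][:,1],[1,50,99]),np.percentile(C[t][:,0],[1,99]))
A=np.c_[C[t][:,0],np.ones(t.sum())];print(np.linalg.lstsq(A,C[t][:,2],rcond=None)[0])
s=reg&(C[...,2]>.032)&(C[...,2]<.045)&(C[...,0]>.6)&(C[...,0]<.67);print('strap',np.percentile(C[s],[2,50,98],axis=0))
z=np.load('scene0.npz');C=cloud(cam('scene'),z['d'].astype(float));
s=np.zeros((480,640),bool);s[225:260,262:345]=1;s&=(C[...,2]>.04)&(C[...,2]<.078)&(C[...,0]>.5)&(C[...,0]<.56)
print('flap inner',np.percentile(C[s],[2,50,98],axis=0)); print(np.linalg.lstsq(np.c_[C[s][:,1:],np.ones(s.sum())],C[s][:,0],rcond=None)[0])
E
```

```text
[[-0.     0.917  0.398]
 [ 0.001  0.398 -0.917]
 [-1.     0.    -0.001]]
yaw of tool axis 1 23.481611066211126
yaw of tool axis 2 -66.51838373617072
((569.7534790039062, -40.19065856933594), (246.83004760742188, 224.68101501464844), 1.532849907875061)
tongue [ 0.44591046 -0.13238688  0.08204844] [0.58075567 0.05308982 1.373363  ] [-0.10919113 -0.03912077  0.02962137] [0.44591046 0.58025451]
[-6.10913996  3.48021426]
strap [[ 0.62778262 -0.10143972  0.03222646]
 [ 0.63898927 -0.04108955  0.03597676]
 [ 0.64941867  0.02639789  0.04115968]]
flap inner [[ 0.52385651 -0.13671055  0.04099846]
 [ 0.53115615 -0.03548086  0.05589786]
 [ 0.53820698  0.06045312  0.07651511]]
[-0.02345732 -0.05244451  0.53317374]
```

```bash
python3 -m crank '[[1,0,0.21,-0.163,11],[1,0,0.415,-0.326,22.5],[1,0,0.415,-0.326,22.5],[1,0,0.415,-0.326,22.5],[1,0,0.415,-0.326,22.5],[1,0,0.415,-0.326,22.5],[1,0,0.415,-0.326,22.5],[1,0,0.415,-0.326,22.5],[1,0,0.415,-0.326,22.5],[1,0,0.415,-0.326,22.5],[1,0,0.415,-0.326,22.5],[1,0,0.415,-0.326,22.5]]'
python3 - <<'E'
from h import *
p,R,o=tool();print(p,R.round(3),o['t'])
cm=cam('wrist');P,d=imaging.snapshot('wrist');cv2.imwrite('pics/w1.png',P[...,::-1])
np.savez('w1.npz',p=P,d=d,K=cm[0],R=cm[1],t=cm[2]);print(-cm[1].T@cm[2])
E
```

```text
t: 1.6
ee_pos: [0.4696, -0.0409, 0.3039]
tcp_rot: [0.504, 0.496, 0.504, -0.496]
wrist_force: [-0.1, -0.7, -0.5]
opening: 0.0
[ 0.4695802  -0.04089952  0.30388019] [[-0.     1.     0.016]
 [-0.     0.016 -1.   ]
 [-1.    -0.     0.   ]] 1.6
[ 0.55228466 -0.03955415  0.37349009]
```

View pics/w1.png

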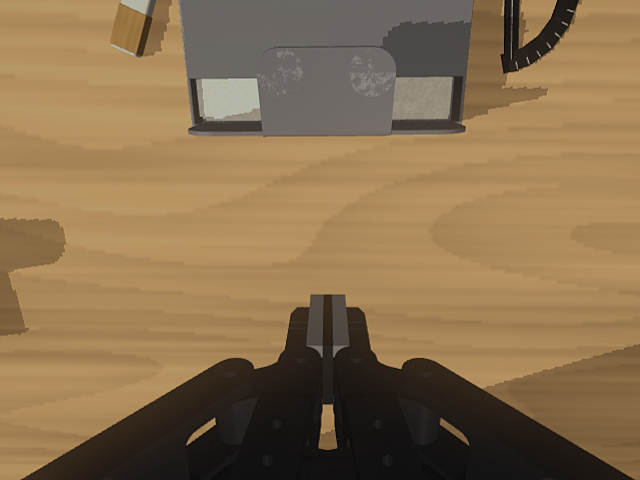

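The wrist view shows the crease running along row 132 from column 188 to 466. The tongue's edge is at row 47 (columns 260-395), and the silver pad tips are at (310-347, 295-345). I'll measure these.

```bash
python3 - <<'E'
from h import *
z=np.load('w1.npz');cm=(z['K'],z['R'],z['t']);d=z['d'].astype(float);C=cloud(cm,d)
for v in (40,48,56,70,90,110,125,130,134): print('v',v,(C[v,328]*1000).round(1),(C[v,230]*1000).round(1),(C[v,420]*1000).round(1))
print('tips');
for v in range(290,350,6): print(v,(C[v,[312,318,328,338,345]]*1000).round(0).tolist())
for uv in [(188,130),(466,130)]: print('flap corner',C[uv[1],uv[0]],)
# tilt of flap: pts of plate 27<z<90 near base
P=C[100:140,150:500].reshape(-1,3);P=P[(P[:,2]>.078)&(P[:,2]<.2)]
print('raised',P.min(0),P.max(0))
E
```

```text
v 40 [594.2 -39.   25.8] [593.   37.7  25.3] [ 595.1 -110.6   27.3]
v 48 [580.3 -39.2 103.9] [587.2  37.7  26.8] [ 589.7 -111.6   24.8]
v 56 [575.9 -39.3 103.3] [581.6  38.6  24.3] [ 583.8 -111.9   25.6]
v 70 [568.1 -39.4 100.1] [571.1  38.8  26.3] [ 573.6 -113.    25.1]
v 90 [556.3 -39.6  97.3] [556.2  41.1  20.1] [ 558.6 -115.8   18.2]
v 110 [543.8 -39.8  92.5] [540.4  42.   20.4] [ 542.8 -116.9   19.7]
v 125 [533.9 -40.   88.9] [530.   36.8  45.8] [ 532.9 -109.8   56.3]
v 130 [530.6 -40.   89.2] [528.6  30.   75.9] [ 531.5 -103.3   87.1]
v 134 [528.  -40.1  88.8] [526.8  27.4  87.8] [ 528.9 -103.3   88.3]
tips
290 [[364.0, -26.0, -1.0], [365.0, -32.0, -0.0], [365.0, -43.0, -1.0], [364.0, -53.0, -1.0], [365.0, -60.0, -1.0]]
296 [[481.0, -35.0, 236.0], [481.0, -37.0, 237.0], [481.0, -41.0, 236.0], [481.0, -45.0, 236.0], [358.0, -60.0, -0.0]]
302 [[481.0, -35.0, 242.0], [481.0, -37.0, 242.0], [481.0, -41.0, 240.0], [481.0, -44.0, 241.0], [481.0, -47.0, 241.0]]
308 [[481.0, -35.0, 245.0], [481.0, -37.0, 245.0], [480.0, -41.0, 244.0], [481.0, -44.0, 245.0], [481.0, -47.0, 245.0]]
314 [
[... 191 characters left out ...]
81.0, -44.0, 254.0], [481.0, -46.0, 253.0]]
326 [[481.0, -35.0, 257.0], [481.0, -37.0, 257.0], [481.0, -41.0, 258.0], [481.0, -44.0, 257.0], [481.0, -46.0, 258.0]]
332 [[481.0, -36.0, 261.0], [481.0, -38.0, 260.0], [481.0, -41.0, 261.0], [481.0, -44.0, 261.0], [481.0, -46.0, 261.0]]
338 [[481.0, -36.0, 265.0], [480.0, -38.0, 264.0], [481.0, -41.0, 265.0], [480.0, -44.0, 263.0], [481.0, -46.0, 265.0]]
344 [[481.0, -36.0, 268.0], [481.0, -38.0, 268.0], [481.0, -41.0, 267.0], [481.0, -44.0, 267.0], [481.0, -46.0, 268.0]]
flap corner [0.52792688 0.06073296 0.07394788]
flap corner [ 0.52573732 -0.16414976 -0.0007046 ]
raised [ 0.52490129 -0.1355242   0.07802106] [0.55081332 0.05800184 0.09689692]
```

```bash
python3 -m crank '[[1,0.06,0,0,0],[1,0.12,0,0,0],[1,0.159,0.015,0,0],[1,0.159,0.03,0,0],[1,0.159,0.03,0,0],[1,0.159,0.03,0,0]]'; python3 - <<'E'
from h import *
cm=cam('wrist');P,d=imaging.snapshot('wrist');cv2.imwrite('pics/w2.png',P[...,::-1])
E
```

```text
t: 2.4
ee_pos: [0.4995, -0.0399, 0.1453]
tcp_rot: [0.504, 0.496, 0.504, -0.496]
wrist_force: [1.0, -0.4, -0.0]
opening: 0.0001
```

View pics/w2.png

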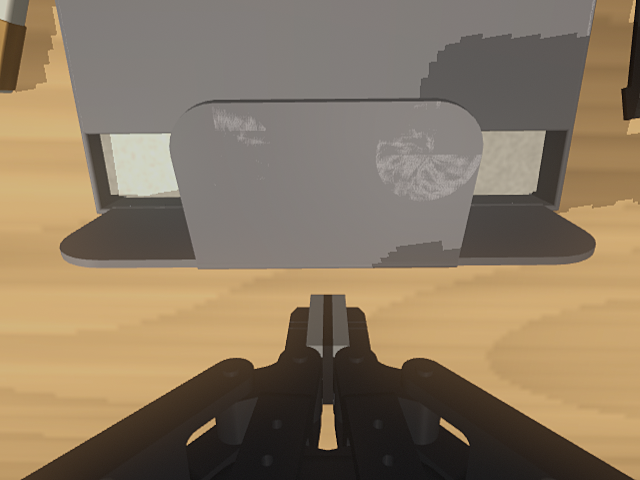

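The flap is still upright and the tip is clear behind it, with the crease at row 267 and the pad tips at row 295. Now I'll push along an arc about the hinge.

```bash
python3 -m crank '[[1,0,0.009,0,0],[1,0,0.0145,0,0],[1,0.0003,0.0175,0,0],[1,0.0005,0.021,0,0],[1,0.0007,0.025,0,0],[1,0.0014,0.029,0,0],[1,0.0023,0.032,0,0],[1,0.0033,0.035,0,0],[1,0.0045,0.0378,0,0],[1,0.0056,0.0402,0,0],[1,0.0072,0.043,0,0],[1,0.0089,0.0455,0,0],[1,0.0106,0.0477,0,0],[1,0.0124,0.0498,0,0],[1,0.0124,0.0498,0,0]]'; python3 - <<'E'
from h import *
for n in('scene','wrist'):
    P,d=imaging.snapshot(n);P=P[...,::-1]
    if n=='scene':P=cv2.resize(P[180:320,200:400],None,fx=4,fy=4,interpolation=cv2.INTER_CUBIC)
    cv2.imwrite(f'pics/{n}3.png',P)
E
```

```text
t: 4.32
ee_pos: [0.5497, -0.0387, 0.1322]
tcp_rot: [0.504, 0.496, 0.504, -0.496]
wrist_force: [-0.1, 0.5, -0.3]
opening: 0.0001
```

View pics/scene3.png

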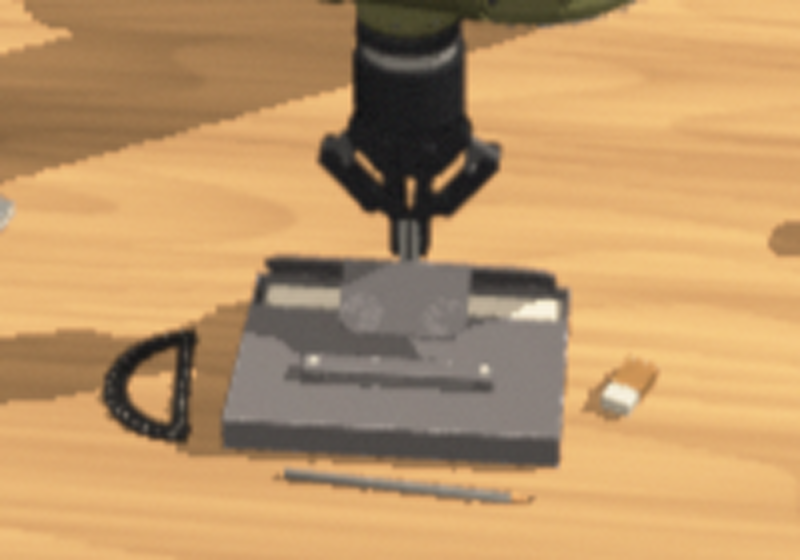

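View pics/wrist3.png

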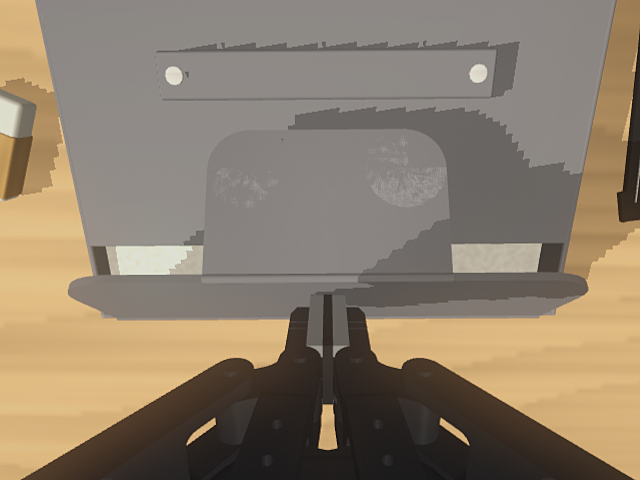

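The flap leans over the case. In the wrist view the crease is at row 278, the tongue's edge at row 130 and the strap at rows 50-100. I'll measure it.

```bash
cat > m.py <<'E'
from h import *
import sys
cm=cam('wrist');P,d=imaging.snapshot('wrist');C=cloud(cm,d.astype(float));cv2.imwrite(f'pics/{sys.argv[1]}.png',P[...,::-1])
for u in [int(a) for a in sys.argv[2].split(',')]:
    print(u,[(v,*(C[v-1:v+2,u-1:u+2].reshape(-1,3).mean(0)*1000).round(0).astype(int).tolist()) for v in range(30,330,10)])
print(tool()[2]['t'])
E
python3 m.py w4 280,380,150
```

```text
280 [(30, 657, -18, 26), (40, 653, -18, 26), (50, 649, -19, 32), (60, 645, -19, 36), (70, 642, -19, 36), (80, 638, -19, 36), (90, 634, -19, 36), (100, 631, -18, 29), (110, 627, -17, 26), (120, 623, -17, 26), (130, 620, -19, 40), (140, 617, -20, 48), (150, 613, -20, 51), (160, 610, -20, 52), (170, 606, -20, 54), (180, 603, -20, 55), (190, 600, -20, 58), (200, 597, -21, 59), (210, 593, -21, 61), (220, 590, -21, 63), (230, 587, -21, 65), (240, 584, -21, 66), (250, 581, -21, 68), (260, 577, -21, 70), (270, 574, -21, 72), (280, 571, -22, 74), (290, 563, -20, 64), (300, 553, -19, 53), (310, 551, -19, 58), (320, 517, -13, 9)]
380 [(30, 657, -57, 25), (40, 654, -58, 25), (50, 649, -57, 35), (60, 646, -57, 36), (70, 642, -57, 36), (80, 639, -57, 36), (90, 635, -57, 36), (100, 631, -59, 26), (110, 627, -59, 25), (120, 623, -59, 26), (130, 620, -58, 40), (140, 619, -55, 65), (150, 614, -57, 50), (160, 610, -57, 52), (170, 607, -57, 54), (180, 604, -57, 56), (190, 600, -57, 57), (200, 597, -57, 60), (210, 594, -57, 61), (220, 591, -57, 63), (230, 587, -57, 65), (240, 584, -57, 66), (250, 581, -57, 68), (260, 578, -57, 70), (270, 575, -57, 72), (280, 572, -57, 73), (290, 571, -56, 79), (300, 553, -60, 53), (310, 541, -62, 39), (320, 512, -69, 0)]
150 [(30, 656, 33, 26), (40, 652, 34, 26), (50, 649, 34, 25), (60, 645, 34, 26), (70, 641, 35, 26), (80, 637, 27, 45), (90, 634, 36, 26), (100, 630, 37, 25), (110, 626, 37, 26), (120, 622, 37, 26), (130, 618, 38, 26), (140, 613, 38, 26), (150, 609, 39, 26), (160, 605, 39, 26), (170, 601, 40, 26), (180, 596, 41, 26), (190, 592, 41, 26), (200, 587, 42, 26), (210, 583, 42, 26), (220, 578, 43, 26), (230, 573, 43, 26), (240, 568, 44, 26), (250, 560, 48, 19), (260, 555, 48, 20), (270, 550, 49, 19), (280, 570, 24, 72), (290, 562, 28, 65), (300, 553, 34, 55), (310, 540, 41, 42), (320, 534, 43, 39)]
4.475
```

```bash
python3 -m crank '[[1,0.002,0.002,0,0],[1,0.004,0.0038,0,0],[1,0.0052,0.0048,0,0],[1,0.0065,0.0057,0,0],[1,0.0078,0.0066,0,0],[1,0.0078,0.0066,0,0]]'; python3 m.py w5 280,380
```

```text
t: 5.22
ee_pos: [0.5563, -0.0386, 0.1247]
tcp_rot: [0.504, 0.496, 0.504, -0.496]
wrist_force: [0.8, 0.8, 0.1]
opening: 0.0001
280 [(30, 662, -19, 26), (40, 659, -19, 26), (50, 656, -19, 26), (60, 652, -19, 26), (70, 648, -20, 36), (80, 645, -20, 36), (90, 641, -19, 36), (100, 638, -19, 36), (110, 634, -19, 36), (120, 630, -18, 26), (130, 626, -18, 26), (140, 622, -18, 30), (150, 621, -21, 50), (160, 615, -19, 35), (170, 612, -19, 38), (180, 608, -19, 41), (190, 605, -20, 43), (200, 602, -20, 46), (210, 599, -20, 48), (220, 595, -20, 51), (230, 592, -20, 53), (240, 589, -21, 55), (250, 586, -21, 58), (260, 583, -21, 60), (270, 587, -23, 78), (280, 575, -21, 59), (290, 569, -20, 55), (300, 562, -19, 50), (310, 555, -19, 45), (320, 547, -18, 40)]
380 [(30, 663, -56, 25), (40, 660, -57, 26), (50, 656, -57, 25), (60, 653, -57, 26), (70, 649, -56, 36), (80, 645, -56, 36), (90, 642, -56, 36), (100, 638, -57, 36), (110, 635, -55, 53), (120, 630, -58, 25), (130, 627, -59, 25), (140, 623, -58, 30), (150, 619, -58, 32), (160, 616, -58, 35), (170, 612, -58, 38), (180, 609, -58, 41), (190, 606, -58, 44), (200, 602, -57, 46), (210, 599, -57, 48), (220, 601, -55, 67), (230, 593, -57, 53), (240, 590, -57, 56), (250, 587, -57, 58), (260, 584, -57, 61), (270, 581, -57, 63), (280, 575, -57, 59), (290, 569, -58, 55), (300, 562, -59, 50), (310, 555, -60, 45), (320, 547, -61, 40)]
5.275
```

View pics/w5.png

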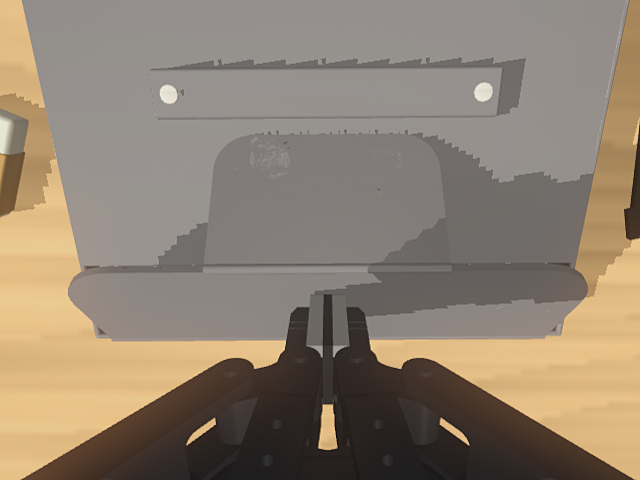

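The flap is over at about 37 deg and the tongue's edge is on the panel about 8 mm short of the strap, at row 133. Next I'll lift the tip, move it over the crease and press.

```bash
python3 -m crank '[[1,-0.012,0,0,0],[1,-0.022,0.002,0,0],[1,-0.022,0.018,0,0],[1,-0.022,0.031,0,0],[1,-0.022,0.031,0,0],[1,-0.018,0.031,0,0],[1,-0.015,0.031,0,0],[1,-0.012,0.031,0,0],[1,-0.009,0.031,0,0],[1,-0.006,0.031,0,0],[1,-0.003,0.031,0,0],[1,0,0.031,0,0],[1,0,0.031,0,0]]'; python3 m.py w6 280,380
```

```text
t: 6.9
ee_pos: [0.5869, -0.0381, 0.124]
tcp_rot: [0.504, 0.495, 0.505, -0.496]
wrist_force: [-0.6, -0.1, 0.5]
opening: -0.0
280 [(30, 693, -18, 25), (40, 689, -18, 25), (50, 686, -18, 25), (60, 682, -18, 26), (70, 679, -18, 26), (80, 675, -18, 25), (90, 672, -18, 26), (100, 668, -18, 26), (110, 664, -18, 26), (120, 660, -18, 26), (130, 656, -18, 25), (140, 652, -17, 26), (150, 648, -17, 26), (160, 646, -18, 36), (170, 642, -18, 36), (180, 638, -18, 35), (190, 634, -18, 36), (200, 629, -18, 32), (210, 625, -18, 34), (220, 621, -18, 35), (230, 618, -18, 37), (240, 614, -18, 39), (250, 610, -18, 41), (260, 606, -18, 42), (270, 603, -18, 44), (280, 599, -19, 45), (290, 596, -19, 47), (300, 592, -19, 49), (310, 588, -19, 50), (320, 584, -19, 50)]
380 [(30, 693, -56, 25), (40, 690, -56, 26), (50, 686, -56, 26), (60, 683, -56, 26), (70, 679, -57, 26), (80, 676, -57, 26), (90, 672, -57, 26), (100, 668, -57, 26), (110, 665, -57, 26), (120, 661, -58, 25), (130, 657, -58, 25), (140, 653, -58, 26), (150, 649, -58, 29), (160, 646, -57, 36), (170, 643, -58, 36), (180, 639, -58, 36), (190, 635, -58, 36), (200, 630, -59, 32), (210, 626, -59, 34), (220, 622, -59, 36), (230, 618, -59, 37), (240, 615, -59, 39), (250, 611, -59, 41), (260, 607, -59, 42), (270, 604, -59, 44), (280, 600, -59, 46), (290, 596, -59, 47), (300, 593, -59, 49), (310, 598, -56, 66), (320, 584, -59, 50)]
6.95
```

View pics/w6.png

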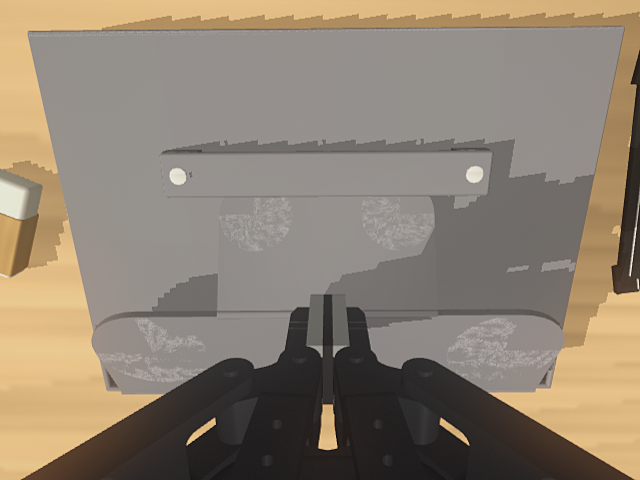

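The edge is entering under the strap, with the tongue's top at 32 mm where the strap's edge hangs at 33 mm. The case has not moved. Pressing on, slowly.

```bash
python3 -m crank '[[1,0.002,0.001,0,0],[1,0.004,0.001,0,0],[1,0.006,0.001,0,0],[1,0.008,0.001,0,0],[1,0.01,0.002,0,0],[1,0.012,0.002,0,0],[1,0.014,0.002,0,0],[1,0.016,0.002,0,0],[1,0.018,0.002,0,0],[1,0.0195,0.002,0,0],[1,0.021,0.002,0,0],[1,0.021,0.002,0,0]]'; python3 m.py w7 280,380
```

```text
t: 8.45
ee_pos: [0.5891, -0.038, 0.1035]
tcp_rot: [0.504, 0.496, 0.504, -0.496]
wrist_force: [-0.7, 1.0, -0.4]
opening: -0.0001
280 [(30, 692, -20, 25), (40, 689, -20, 26), (50, 686, -20, 26), (60, 683, -20, 25), (70, 680, -20, 26), (80, 677, -20, 26), (90, 674, -20, 25), (100, 670, -20, 26), (110, 667, -20, 26), (120, 664, -20, 25), (130, 660, -20, 26), (140, 657, -20, 25), (150, 653, -20, 26), (160, 650, -20, 26), (170, 648, -21, 35), (180, 644, -21, 36), (190, 641, -21, 35), (200, 637, -20, 36), (210, 634, -20, 36), (220, 628, -20, 29), (230, 624, -20, 29), (240, 620, -19, 29), (250, 616, -19, 30), (260, 612, -19, 30), (270, 608, -19, 30), (280, 604, -19, 30), (290, 600, -19, 30), (300, 595, -19, 30), (310, 591, -19, 31), (320, 587, -19, 30)]
380 [(30, 693, -53, 25), (40, 690, -54, 26), (50, 687, -54, 26), (60, 684, -54, 25), (70, 681, -54, 26), (80, 677, -54, 26), (90, 674, -54, 26), (100, 671, -55, 26), (110, 668, -55, 26), (120, 664, -55, 26), (130, 661, -55, 26), (140, 657, -55, 26), (150, 654, -56, 26), (160, 650, -56, 26), (170, 648, -55, 35), (180, 645, -55, 36), (190, 641, -55, 36), (200, 638, -55, 35), (210, 638, -54, 51), (220, 629, -57, 29), (230, 625, -57, 30), (240, 621, -57, 29), (250, 617, -57, 30), (260, 613, -58, 30), (270, 609, -58, 30), (280, 605, -58, 30), (290, 600, -58, 30), (300, 596, -58, 30), (310, 592, -59, 31), (320, 587, -59, 30)]
8.5
```

View pics/w7.png

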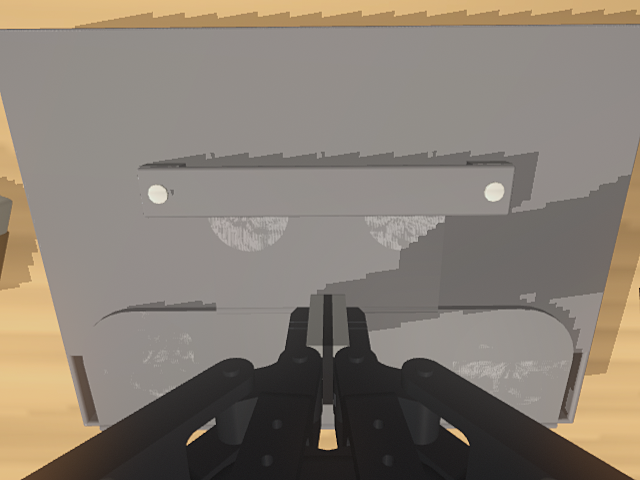

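The flap is nearly flat: the crease top is at 31 mm, against 29 mm when flat. I'll press a little more and watch the force.

```bash
python3 -m crank '[[1,0.0008,0,0,0],[1,0.0015,0,0,0],[1,0.002,0,0,0],[1,0.002,0,0,0],[1,0.002,0,0,0]]'; python3 -m crank '[[1,0.0007,0,0,0],[1,0.0012,0,0,0],[1,0.0012,0,0,0]]'
```

```text
t: 9.12
ee_pos: [0.5892, -0.0381, 0.1017]
tcp_rot: [0.504, 0.496, 0.504, -0.496]
wrist_force: [-1.9, 0.3, 1.6]
opening: 0.0001
t: 9.5
ee_pos: [0.5893, -0.0381, 0.1016]
tcp_rot: [0.504, 0.496, 0.504, -0.496]
wrist_force: [-8.9, 1.4, 15.6]
opening: -0.0005
```

Firm contact: 15.6 N, and the tip has stopped. I'll lift off and inspect.

```bash
python3 -m crank '[[1,-0.002,0,0,0],[1,-0.02,0,0,0],[1,-0.06,0,0,0],[1,-0.1,-0.03,0,0],[1,-0.15,-0.06,0,0],[1,-0.18,-0.1,0,0],[1,-0.2,-0.1,0,0],[1,-0.2,-0.1,0,0],[1,-0.2,-0.1,0,0]]'; python3 - <<'E'
from h import *
cm=cam('wrist');P,d=imaging.snapshot('wrist');C=cloud(cm,d.astype(float));cv2.imwrite('pics/w8.png',P[...,::-1]);np.savez('w8.npz',C=C)
for n in('scene','top'):
    Q,dd=imaging.snapshot(n);z=np.load(n+'0.npz')
    sl=(slice(210,320),slice(220,380)) if n=='scene' else (slice(140,260),slice(240,420))
    cv2.imwrite(f'pics/{n}8.png',cv2.resize(np.vstack([z['p'][sl],Q[sl]])[...,::-1],None,fx=2.4,fy=2.4))
E
```

```text
t: 10.62
ee_pos: [0.4893, -0.0397, 0.2999]
tcp_rot: [0.504, 0.496, 0.504, -0.496]
wrist_force: [0.8, -0.3, 0.2]
opening: -0.0
```

View pics/w8.png

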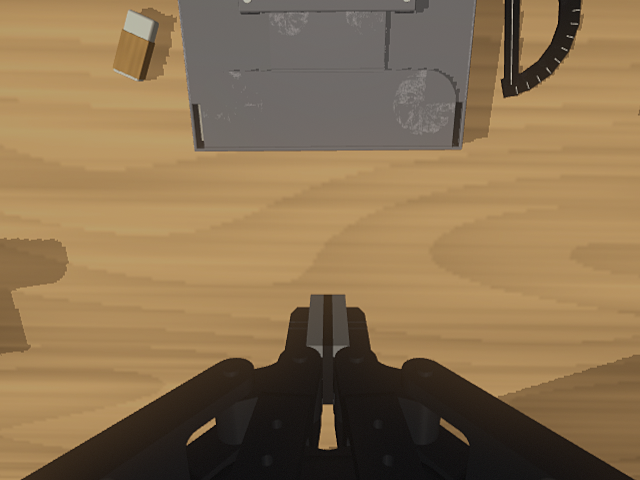

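View pics/scene8.png

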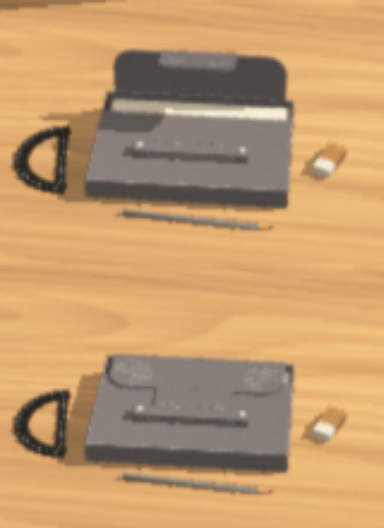

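View pics/top8.png

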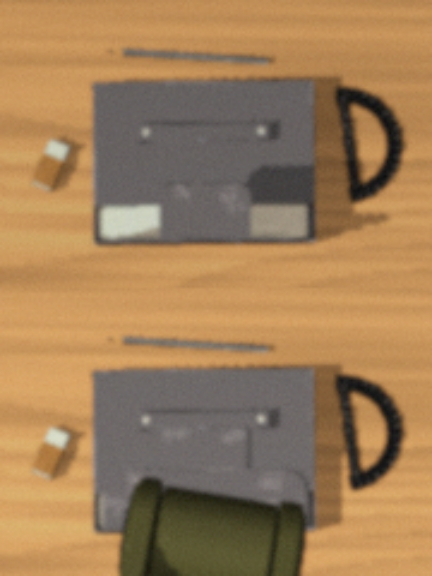

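```bash
python3 - <<'E'
from h import *
C=np.load('w8.npz')['C']
for u in(230,328,370,420): print(u,[(v,*(C[v-1:v+2,u-1:u+2].reshape(-1,3).mean(0)*1000).round(0).astype(int).tolist()) for v in range(3,150,9)])
E
```

```text
230 [(3, 637, 37, 25), (12, 631, 37, 26), (21, 625, 37, 26), (30, 619, 38, 26), (39, 613, 38, 26), (48, 606, 38, 25), (57, 597, 30, 64), (66, 593, 39, 26), (75, 586, 39, 30), (84, 579, 31, 67), (93, 573, 40, 29), (102, 566, 40, 29), (111, 559, 40, 29), (120, 552, 41, 29), (129, 545, 41, 29), (138, 538, 42, 29), (147, 531, 42, 29)]
328 [(3, 636, -37, 36), (12, 631, -37, 31), (21, 620, -38, 67), (30, 620, -38, 29), (39, 613, -38, 29), (48, 607, -38, 28), (57, 601, -38, 29), (66, 594, -38, 29), (75, 588, -38, 28), (84, 581, -38, 28), (93, 574, -38, 28), (102, 568, -38, 29), (111, 561, -39, 29), (120, 554, -39, 29), (129, 547, -39, 29), (138, 539, -39, 29), (147, 532, -39, 29)]
370 [(3, 637, -68, 36), (12, 632, -69, 31), (21, 626, -69, 29), (30, 620, -69, 28), (39, 614, -70, 29), (48, 608, -70, 29), (57, 601, -70, 29), (66, 595, -71, 29), (75, 588, -71, 29), (84, 582, -71, 29), (93, 575, -72, 29), (102, 568, -72, 29), (111, 561, -72, 29), (120, 554, -73, 29), (129, 547, -73, 29), (138, 540, -73, 29), (147, 533, -74, 29)]
420 [(3, 640, -106, 26), (12, 634, -107, 26), (21, 627, -108, 26), (30, 621, -108, 26), (39, 615, -109, 26), (48, 609, -109, 26), (57, 602, -110, 26), (66, 596, -110, 26), (75, 589, -110, 29), (84, 582, -111, 29), (93, 576, -112, 29), (102, 569, -112, 29), (111, 562, -113, 28), (120, 555, -113, 29), (129, 548, -114, 29), (138, 541, -115, 28), (147, 533, -115, 29)]
```

The flap and tongue lie flat at 29 mm from the hinge to the strap, and the tongue runs under the strap. Nothing else has moved, so I'm handing in.

```bash
python3 -c "
from cell import ticket
print(ticket.job_done())"
```

```text
the job is handed in; nothing more can be done
None
```

The document case is closed: its flap lies flat and the edge of the tongue is tucked under the strap. I handed the job in at about 10.8 s.

- **What I did:** with the closed fingertips I pushed the flap over along an arc about its hinge, until the tongue's edge met the panel about 8 mm short of the strap. I then lifted the tip, moved it over the crease and pressed straight down. The highest wrist force I read was about 18 N, at the end of the press. After that I drew the arm clear.
- **Last checks:** wrist-camera depth shows the flap and tongue top at 28–29 mm everywhere from the hinge to the strap, which is flat. The strap's edge is still at x ≈ 0.631 m, so the case did not move measurably. The tongue runs under the strap's edge; its tip is hidden there, and by its length it should reach about 15 mm in.
- **Other objects:** in before-and-after pictures the eraser, pencil and protractor look unmoved. I did not compare the bowl, pencil case or notebooks, but the arm stayed well clear of them.
- **Disagreements:** no check failed. A few stray depth readings near edges were noise, and I ignored them.

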